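# Change the tile display on a pottery stall counter

## Task

Change the tile display on the stall counter: slide the clear guard fully open to the left, take the two old grey tiles off the display ledge and lay them flat in the wooden tray (one on the other is fine). Then lean each coloured tile that is on the counter at the place of its own colour on the ledge, in the order of the studs (green one, yellow two, red three), standing on its short edge behind the lip, square to it, and resting back against the rail, and at last slide the guard fully shut. Leave the small pink pot, the white cup and the red-lidded jar where they stand.

Things in the scene. Friction and masses are not known exactly. Their poses are not given: they have to be found in the camera images.
- stand: Fixed display board 140 mm deep (x -75 to +65), y -330 to +290 mm, top 20 mm above the counter; origin on the counter, x away from the robot, y left. From y -320 to +30 runs a lip (10 mm above the board, x -36 to -30) and a level back rail (8 mm rod, centre x 18.5, 70 above the counter). Left of them stand 3 fixed 48 mm succulent pots.
- guard (a joint): Clear upright guard pane, 270 mm wide, 5 thick, on a track along the stand's front (stand x -62), top bar 104 mm above the counter. Value in m along stand +y: 0 fully shut, in front of the places; 0.29 fully open, at the left end. Stays where left; sliding takes about 2 N, a little more when fast.
- guard_handle (a point): Middle of the guard's black handle, a block 14 mm thick (stand x), 40 mm long (stand y), 30 mm high standing on the middle of the top bar, about 119 mm above the counter; moves with the guard.
- tray: Fixed shallow wooden tray, 160 x 160 mm outside, walls 5 mm thick and 26 mm high, floor 5 mm above the counter; origin at the centre of its underside.
- old_tile1: Plain grey tile, 85 x 50 x 12 mm, about 110 g, one of two alike; at the start it leans in the middle place. Origin at its centre, x along the 85 mm, y along the 50 mm, z across the 12 mm thickness.
- old_tile2: Plain grey tile, 85 x 50 x 12 mm, about 110 g, one of two alike; at the start it leans in the left-hand place. Origin at its centre, x along the 85 mm, y along the 50 mm, z across the 12 mm thickness.
- tile1: Glazed tile, green with a cream ring motif on both faces, 85 x 50 x 12 mm, about 110 g; at the start lying flat on the counter in front of the stand (may be absent). Origin at its centre, x along the 85 mm, y along the 50 mm, z across the 12 mm thickness.
- tile2: Glazed tile, yellow with a cream ring motif on both faces, 85 x 50 x 12 mm, about 110 g; at the start lying flat on the counter in front of the stand (may be absent). Origin at its centre, x along the 85 mm, y along the 50 mm, z across the 12 mm thickness.
- tile3: Glazed tile, red with a cream ring motif on both faces, 85 x 50 x 12 mm, about 110 g; at the start lying flat on the counter in front of the stand (may be absent). Origin at its centre, x along the 85 mm, y along the 50 mm, z across the 12 mm thickness.
- bay1: Display place, marked by a green plate with one white stud on and before the lip. The places lie at stand y -240, -145 and -50 mm, which is which varies. Origin on the board at stand x -15, axes as the stand's. A tile stands here on a 50 mm edge on the board behind the lip and leans back on the rail: long side 60 deg from level, top end away from the robot.
- bay1_rest (a point): Where the centre of a tile leaning properly in the green place lies (x 14, z 39.5 mm from the place's origin, 59.5 mm above the counter), good to about 3 mm. Axes as the stand's.
- bay2: Display place, marked by a yellow plate with two white studs on and before the lip. The places lie at stand y -240, -145 and -50 mm, which is which varies. Origin on the board at stand x -15, axes as the stand's. A tile stands here on a 50 mm edge on the board behind the lip and leans back on the rail: long side 60 deg from level, top end away from the robot.
- bay2_rest (a point): Where the centre of a tile leaning properly in the yellow place lies (x 14, z 39.5 mm from the place's origin, 59.5 mm above the counter), good to about 3 mm. Axes as the stand's.
- bay3: Display place, marked by a red plate with three white studs on and before the lip. The places lie at stand y -240, -145 and -50 mm, which is which varies. Origin on the board at stand x -15, axes as the stand's. A tile stands here on a 50 mm edge on the board behind the lip and leans back on the rail: long side 60 deg from level, top end away from the robot.
- bay3_rest (a point): Where the centre of a tile leaning properly in the red place lies (x 14, z 39.5 mm from the place's origin, 59.5 mm above the counter), good to about 3 mm. Axes as the stand's.
- pot_pink: Bystander: small pink glazed pot, 42 mm wide, 42 mm high, standing among the tiles; origin at the centre of its underside.
- teacup: Bystander: white cup, 68 mm wide, 55 mm high, right of the stand; origin at the centre of its underside.
- jar: Bystander: jar with a red lid, 60 mm wide, 100 mm high, left of the stand; origin at the centre of its underside.
Mind the look-alikes: they are no part of the job. Of the things that look like the tile3, the largest one is meant.

How it is judged:
On the way, in this order (a step that is already met when the one before it is completed fails the run):
1. the guard is slid fully open (value of joint guard above 0.265 m), for 0.2 s.
2. both old grey tiles lie flat in the tray, let go (x of old_tile1 in the frame of tray between -0.075 and 0.075 m and y of old_tile1 in the frame of tray between -0.075 and 0.075 m and (angle between old_tile1's own z axis and vertical below 0.12 rad or angle between old_tile1's own z axis and vertical above 3.02 rad) and height (world z) of each of old_tile1, old_tile2 below 0.035 m and contact force between each of old_tile1, old_tile2 and the fingers below 0.05 N and linear speed of each of old_tile1, old_tile2 below 0.03 m/s and x of old_tile2 in the frame of tray between -0.075 and 0.075 m and y of old_tile2 in the frame of tray between -0.075 and 0.075 m and (angle between old_tile2's own z axis and vertical below 0.12 rad or angle between old_tile2's own z axis and vertical above 3.02 rad)), for 0.2 s.
3. the green tile leans at the green place, let go (distance between tile1 and bay1_rest below 0.018 m and (angle between tile1's own x axis and vertical between 0.3 and 0.8 rad or angle between tile1's own x axis and vertical between 2.34 and 2.84 rad) and angle between the y axis of tile1 and the y axis of bay1, either way round below 0.25 rad and contact force between tile1 and the fingers below 0.05 N and linear speed of tile1 below 0.03 m/s), for 0.3 s.
4. the yellow tile leans at the yellow place, let go (distance between tile2 and bay2_rest below 0.018 m and (angle between tile2's own x axis and vertical between 0.3 and 0.8 rad or angle between tile2's own x axis and vertical between 2.34 and 2.84 rad) and angle between the y axis of tile2 and the y axis of bay2, either way round below 0.25 rad and contact force between tile2 and the fingers below 0.05 N and linear speed of tile2 below 0.03 m/s), for 0.3 s.
5. the red tile leans at the red place, let go (distance between tile3 and bay3_rest below 0.018 m and (angle between tile3's own x axis and vertical between 0.3 and 0.8 rad or angle between tile3's own x axis and vertical between 2.34 and 2.84 rad) and angle between the y axis of tile3 and the y axis of bay3, either way round below 0.25 rad and contact force between tile3 and the fingers below 0.05 N and linear speed of tile3 below 0.03 m/s), for 0.3 s.
6. the guard is slid fully shut (value of joint guard below 0.012 m), for 0.2 s.
At the end, for the whole second after the job is handed in: Guard within 12 mm of shut; both grey tiles flat in the tray; each coloured tile present leans on its colour's bay, centre within 18 mm of the rest point, long side 17 to 46 degrees from vertical, square within 14 degrees; all at rest and let go (all of step 2 and all of step 3 and all of step 4 and all of step 5 and value of joint guard below 0.012 m); the robot touches nothing.
It fails at once if the pink pot, the cup or the jar is shifted more than 50 mm or tipped over (distance of any of pot_pink, teacup, jar from where it was at the start of the episode above 0.05 m or angle between any of pot_pink, teacup, jar's own z axis and vertical above 0.5 rad).
Of tile1, tile2, tile3 only 2 to 3 are there at a start; the rules pass over those that are not, and their reading is None.
At some moment in a run one of tile1, tile2, tile3 may be knocked a few centimetres aside while the robot is not near it.
It also fails if it takes over 210 s, if anything falls off the work surface, if the arm or the gripper's body presses on something with over 40 N, if the wrist force passes 120 N, or if a joint passes its speed limit or range.

## Robot

A 7-joint arm with a two-finger parallel gripper is mounted at the origin on the work surface. World frame = base frame: x ahead of the robot, y to its left, z up, the work surface at z = 0. Lengths are in m, angles in rad, forces in N, time in s.
With the tool pointing down it reaches from about 0.425 to 0.875 m from the base axis. Payload 8.4 kg.
Tool frame: the origin (TCP) lies midway between the tips of the shut fingers; the grasp point (between the pads) lies r.grasp_offset behind it (r.grasp_offset is the distance from the TCP to the grasp point, in m); x points along the fingers, y is the direction in which the jaws open and shut, and the axes are right-handed (so a half turn about x gives the same grasp; the last joint's range is limited). The gripper opens to 85 mm and grips with 20 to 120 N. Pads are 22 mm wide; open, the fingers measure 114 mm over their backs; the gripper's body (76 mm by 85 mm) begins 54 mm behind the grasp point. The pads swing forward as they close: fully open they stand 13 mm farther back than shut.
Start: joints at [-1.259, 0.333, 0.04, 1.465, -0.013, 1.343, -0.059], TCP at [0.26, 0.596, 0.231] pointing down, gripper open.
Joint ranges: [-2.58, 2.58], [-0.38, 2.09], [-1.3, 1.39], [0.25, 2.4], [-1.5, 4.64], [0.08, 2.09], [-2.65, 2.65]. Speed limits (rad/s): [2.22, 2.22, 2.79, 2.79, 3.14, 3.14, 3.14].

## Interface

Orientations are given as a 3x3 rotation matrix whose columns are the frame's x, y, z axes.
In Python, from bench import r, cams gives the robot as it stands. Calls block until the motion is done:
- r.move_to(position, orientation): joint-space move of the TCP to a pose.
- r.move_linear(position, orientation=None, feed=0.15, until_force=None): straight line of the TCP; orientation=None keeps the orientation; feed is the mean speed in m/s. With until_force (N) it stops when the force on the tool has changed by that much, and returns True; else False.
- r.set_joints(angles): joint-space move.
- r.set_gripper(opening, grasp_force=None): finger opening in m; grasp_force is the grip in N (None keeps the last); returns when the fingers have stopped.
- r.dwell(seconds).
- r.inverse_kinematics(position, orientation): joint angles nearest the present ones, or None.
- r.read_state(): the state.
- cams.snapshot(name): name is "scene" or "top" or "wrist"; returns the picture (400x640x3 uint8, blue, green, red); there is no depth.
- cams.camera_info(name): a dict with "fx", "fy", "cx", "cy" (pixels), "rvec" (rotation vector, rad) and "tvec" (3), from world to camera coordinates, as OpenCV has them; the wrist camera has in their place "T_tool_cam" (4x4, takes a point from camera to tool coordinates, whose origin is the TCP and whose axes are the tool frame's). Camera axes: x right, y down, z forward; pixel columns grow to the right and rows downward; lengths in m; the calibration is good to about 2 mm. A picture is of the moment at which its call begins: read the wrist's pose just before it. camera_info takes no time and is no camera call.
A pose or a line that the arm cannot do raises r.Unreachable and nothing moves.
- r.close_job(): hands the job in, once; it reports no verdict.
The state is a dict: "time": time; "qpos": joint angles; "joint_velocities": joint speeds; "effort": joint torques, N m; "ee_pos": TCP position; "orientation": TCP orientation; "contact_force": force on the tool from outside, world axes, zero at the start; "ft_torque": the same for the moment, N m; "width": finger opening in m.
Only numpy, scipy, OpenCV 4.12 (cv2) and the standard library are available. Lean on these libraries where they do the work, as an engineer would, in place of code of your own. Each camera call takes 0.05 s, during which the arm holds its last target.

## Working session

There is one attempt and no reset: what is moved stays moved. The work goes in short steps, each a Python script; the robot and the scene stay as the last script left them, time stands still between calls to the robot, and variables do not carry over. Pictures are saved under pics/ and viewed, and the job is handed in when it is done.

```bash
ls; mkdir -p pics; python3 - <<'E'
from bench import r,cams
import cv2
for n in ["scene","top","wrist"]:
    cv2.imwrite(f"pics/a_{n}.png",cams.snapshot(n)); print(n,cams.camera_info(n))
s=r.read_state(); print(s['time'],s['ee_pos'],s['orientation'],s['width'],r.grasp_offset)
E
```

```text
pics
scene {'fx': 367.56678118367415, 'fy': 367.56678118367415, 'cx': 314.6078641919811, 'cy': 193.7069881402813, 'rvec': array([ 2.28449575,  0.88171633, -0.32254817]), 'tvec': array([-0.33803202, -0.15253337,  1.40170868])}
top {'fx': 361.63737337677014, 'fy': 361.63737337677014, 'cx': 321.13625152295793, 'cy': 196.821534381646, 'rvec': array([ 2.15884971, -2.17188122,  0.08383015]), 'tvec': array([0.03362525, 0.44188959, 1.14074379])}
wrist {'fx': 308.848027202036, 'fy': 308.848027202036, 'cx': 315.77847122632323, 'cy': 208.1569883440053, 'T_tool_cam': array([[ 3.95404631e-04, -3.07718664e-01,  9.51477308e-01,
        -1.42648108e-01],
       [ 9.99999888e-01,  3.70482870e-04, -2.95750714e-04,
        -1.58074777e-03],
       [-2.61498030e-04,  9.51477318e-01,  3.07718776e-01,
        -7.82945027e-02],
       [ 0.00000000e+00,  0.00000000e+00,  0.00000000e+00,
         1.00000000e+00]])}
0.15 [0.25945636 0.59558729 0.23063347] [[-4.12960049e-04  3.99364793e-01  9.16792011e-01]
 [-1.18318828e-03  9.16791252e-01 -3.99364996e-01]
 [-9.99999215e-01 -1.24965935e-03  9.39255830e-05]] 0.08516278748326729 0.0187
```

View pics/a_scene.png

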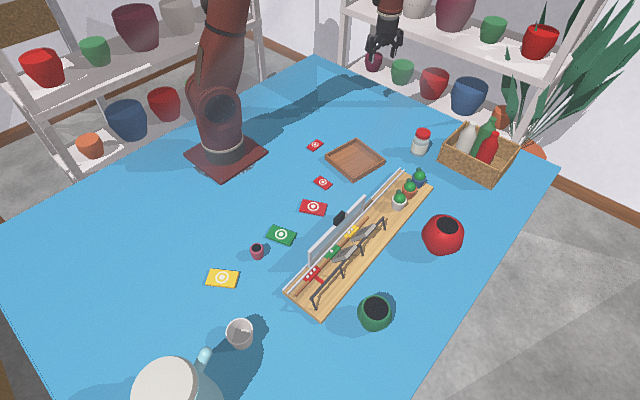

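View pics/a_top.png

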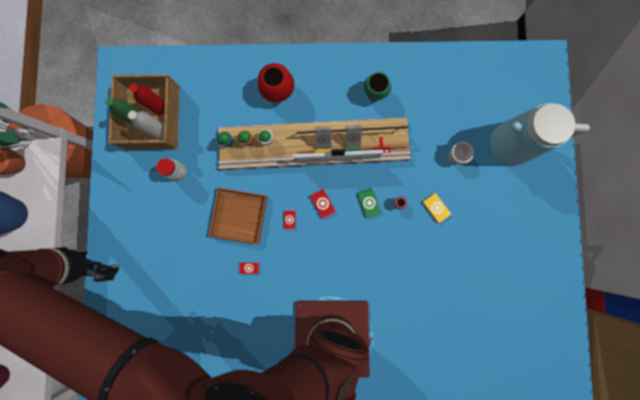

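View pics/a_wrist.png

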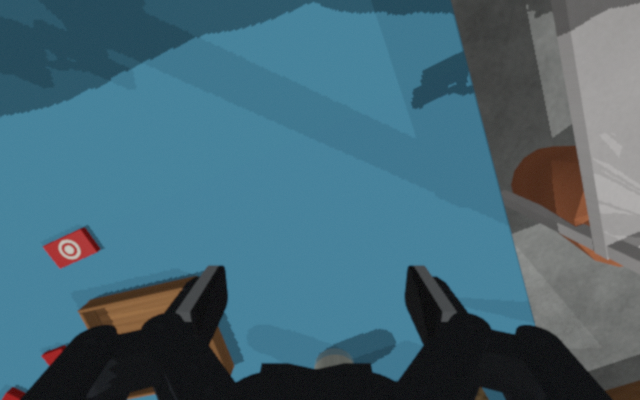

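The top view shows the full-size red tile at about (322,204), green at (369,203) and yellow at (437,208), with the pink pot at (400,202). The small red look-alikes are at (289,220) and (249,268). The tray is at (238,216) and the stand runs from (217,145) to (410,140).

```bash
cat > h.py <<'E'
from bench import r,cams
import numpy as np, cv2
from scipy.spatial.transform import Rotation as Rn
def campose(name,st=None):
    ci=cams.camera_info(name)
    K=np.array([[ci['fx'],0,ci['cx']],[0,ci['fy'],ci['cy']],[0,0,1]])
    if 'rvec' in ci:
        R=cv2.Rodrigues(ci['rvec'])[0]; return K,R,np.array(ci['tvec']).ravel()
    T=np.array(ci['T_tool_cam']); W=np.eye(4); W[:3,:3]=st['orientation']; W[:3,3]=st['ee_pos']
    M=np.linalg.inv(W@T); return K,M[:3,:3],M[:3,3]
def ray(cam,uv):
    K,R,t=cam; d=R.T@np.linalg.inv(K)@np.array([uv[0],uv[1],1.]); return -R.T@t,d
def onplane(cam,uv,z):
    o,d=ray(cam,uv); return o+d*(z-o[2])/d[2]
def proj(cam,P):
    K,R,t=cam; p=K@(R@np.asarray(P,float)+t); return p[:2]/p[2]
def masks(img):
    h=cv2.cvtColor(img,cv2.COLOR_BGR2HSV); H,S,V=cv2.split(h)
    m={}
    m['red']=(((H<6)|(H>172))&(S>150)&(V>100))
    m['green']=((H>55)&(H<85)&(S>120)&(V>60))
    m['yellow']=((H>20)&(H<32)&(S>150)&(V>140))
    return {k:v.astype(np.uint8)*255 for k,v in m.items()}
def tiles(img,cam,z=0.012,amin=60):
    out=[]
    for c,m in masks(img).items():
        m=cv2.morphologyEx(m,cv2.MORPH_CLOSE,np.ones((3,3),np.uint8))
        for k in cv2.findContours(m,cv2.RETR_EXTERNAL,cv2.CHAIN_APPROX_NONE)[0]:
            if cv2.contourArea(k)<amin: continue
            P=np.array([onplane(cam,p[0],z)[:2] for p in k])
            (c0,wh,a)=cv2.minAreaRect((P*1000).astype(np.float32))
            if wh[0]<wh[1]: wh=wh[::-1]; a+=90
            out.append((c,np.round(c0,1),np.round(wh,1),round((a+90)%180-90,1),k.reshape(-1,2).mean(0).round(0)))
    return out
E
python3 - <<'E'
from h import *
img=cv2.imread('pics/a_top.png'); cam=campose('top')
for t in tiles(img,cam): print(*t)
img2=cv2.imread('pics/a_scene.png'); cam2=campose('scene')
print('scene')
for t in tiles(img2,cam2): 
    if abs(t[1]).max()<1200: print(*t)
cv2.imwrite('pics/top_crop.png',cv2.resize(img[105:185,205:425],None,fx=3.6,fy=3.6,interpolation=cv2.INTER_CUBIC))
cv2.imwrite('pics/scene_crop.png',cv2.resize(img2[150:330,260:450],None,fx=3.3,fy=3.3,interpolation=cv2.INTER_CUBIC))
E
```

```text
red [401.8  17.3] [47.6 33.2] -63.8 [326. 210.]
red [443.1  39.2] [47.1 34.2] -60.0 [318. 196.]
red [546.6 544. ] [53.7 49.9] 89.5 [165. 166.]
red [797.  617.3] [126.5  36.5] 61.6 [146.  93.]
red [842.  178.6] [111.5 100.6] 89.3 [277.  79.]
green [ 423.3 -122.2] [83.1 49.8] 19.1 [368. 203.]
green [640.3 352.7] [36.5 34. ] -88.9 [224. 138.]
green [644.7 284.8] [30.6 26.5] 0.8 [244. 137.]
green [ 650.7 1072.3] [62.8 34.1] 89.5 [  8. 137.]
green [647.4 216.9] [30.4 29.8] 0.5 [265. 136.]
green [746.9 694.4] [61.5 35.7] 57.8 [122. 107.]
green [ 821.4 -161.6] [83.5 73.6] 61.9 [378.  84.]
yellow [ 406.1 -338. ] [81.2 46.8] 35.2 [436. 208.]
scene
red [ 605.5 -162.8] [56.8 48.7] -89.3 [313. 275.]
red [800.4 212.6] [162.8 118.3] -72.2 [444. 233.]
red [426.5  21.5] [83.1 52.9] 28.1 [313. 207.]
red [725.6 711.1] [202.5  58.7] -81.4 [489. 147.]
red [495.9 601.7] [70.  53.4] -69.9 [423. 133.]
red [-503.9   30.6] [149.5 109.4] -85.8 [161.  96.]
red [359.  985.6] [139.5  59.5] -68.5 [442.  81.]
red [-1128.8  -211.7] [427.4 161. ] -10.1 [43. 67.]
green [587.7 -67.1] [54.2 20.2] -89.2 [332. 252.]
green [ 427.1 -127.9] [84.8 53.3] 19.1 [280. 235.]
green [617.2 248.9] [36.2 35.7] 42.4 [399. 198.]
green [612.6 319.7] [41.9 31.2] -57.2 [410. 186.]
green [609.3 388.6] [39.9 38.9] -47.6 [419. 175.]
yellow [ 409.6 -343.7] [81.7 51.4] 35.9 [222. 278.]
```

View pics/top_crop.png

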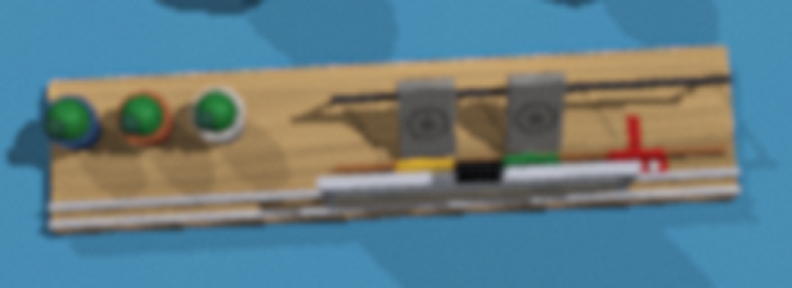

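View pics/scene_crop.png

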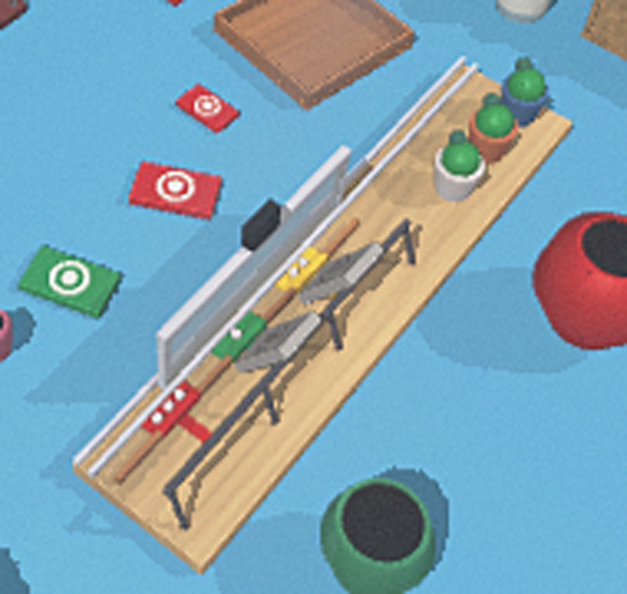

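The crops settle the places: from left to right they are yellow (y -50), green (-145) and red (-240). The grey tiles lean in the yellow and green places, and the handle is near the middle of the shut guard. Next I'll fit the stand and tray poses from their corners.

```bash
python3 - <<'E'
from h import *
cam=campose('top'); cam2=campose('scene')
print('camC',-cam[1].T@cam[2],-cam2[1].T@cam2[2])
def fit(M,W):
    M=np.array(M,float);W=np.array(W,float)[:,:2]
    m=M.mean(0);w=W.mean(0);A=M-m;B=W-w
    a=np.arctan2((A[:,0]*B[:,1]-A[:,1]*B[:,0]).sum(),(A*B).sum())
    R=np.array([[np.cos(a),-np.sin(a)],[np.sin(a),np.cos(a)]])
    o=w-R@m; return o,a,(W-(M@R.T+o))
S=[(65,290),(65,-330),(-75,-330),(-75,290)]
t=[(47,82),(727,46),(740,195),(48,233)]
W=[onplane(cam,(x/3.6+205,y/3.6+105),.02)*1000 for x,y in t]
print('top',*fit(S,W))
s=[(574,123),(203,573),(74,463),(462,58)]
W2=[onplane(cam2,(x/3.3+260,y/3.3+150),.02)*1000 for x,y in s]
print('scene',*fit(S,W2))
for nm,c in (('top',cam),('scene',cam2)):
    img=cv2.imread(f'pics/a_{nm}.png')
    h=cv2.cvtColor(img,cv2.COLOR_BGR2HSV)
    m=((h[...,0]<20)&(h[...,1]>70)).astype(np.uint8)*255
    u,v=proj(c,[.41,.21,.02]); print(u,v)
    x0,y0=int(u)-60,int(v)-50
    cv2.imwrite(f'pics/tray_{nm}.png',cv2.resize(img[y0:y0+100,x0:x0+120],None,fx=5,fy=5,interpolation=cv2.INTER_CUBIC)); print(x0,y0)
E
```

```text
camC [0.33304609 0.01206312 1.1775518 ] [ 0.94159091 -0.54861829  0.95642241]
top [621.11050661  76.27900752] 0.04537055890617576 [[-2.05467874e-01  8.99211642e-02]
 [-1.15258470e+00 -5.39415897e-01]
 [ 1.35823882e+00 -2.06132412e+00]
 [-1.86240419e-04  2.51081885e+00]]
scene [629.16292319  74.48674639] 0.0424560708870398 [[-0.55449933 -3.15560755]
 [ 1.34817819 -2.71588243]
 [ 0.06542441  0.82873997]
 [-0.85910327  5.04275001]]
265.5184348770949 207.1643895500264
205 157
344.6626051387161 172.85615849921098
284 122
```

```bash
python3 -c "
import cv2,numpy as np
print('ok')
a=cv2.imread('pics/tray_top.png');b=cv2.imread('pics/tray_scene.png');cv2.imwrite('pics/tray2.png',cv2.resize(np.hstack([a,b]),(800,334)))"
```

```text
ok
```

View pics/tray_top.png

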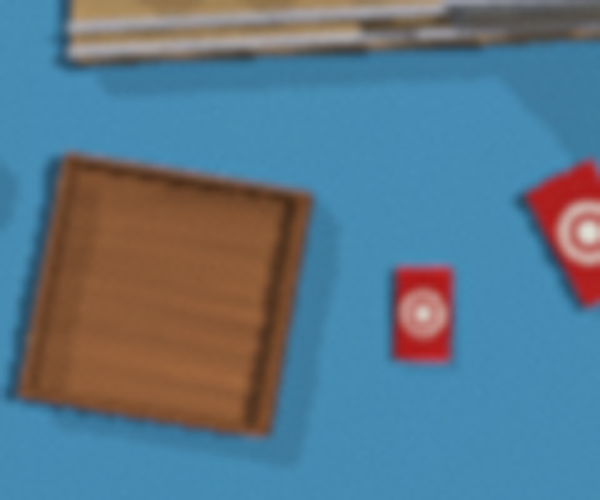

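```bash
cat >> h.py <<'E'
def fit(M,W):
    M=np.array(M,float);W=np.array(W,float)[:,:2]
    m=M.mean(0);w=W.mean(0);A=M-m;B=W-w
    a=np.arctan2((A[:,0]*B[:,1]-A[:,1]*B[:,0]).sum(),(A*B).sum())
    R=np.array([[np.cos(a),-np.sin(a)],[np.sin(a),np.cos(a)]])
    o=w-R@m; return o,a,(W-(M@R.T+o))
def ori(yaw,tau=0.,flip=1):
    """tool pointing down tilted tau forward (toward yaw dir); jaws perpendicular to yaw dir"""
    c,s=np.cos(yaw),np.sin(yaw)
    x=np.array([np.sin(tau)*c,np.sin(tau)*s,-np.cos(tau)]); y=flip*np.array([-s,c,0])
    return np.column_stack([x,y,np.cross(x,y)])
class P2:
    def __init__(s,o,a): s.o=np.array(o);s.a=a
    def w(s,x,y,z): 
        c,q=np.cos(s.a),np.sin(s.a); return np.array([s.o[0]+c*x-q*y,s.o[1]+q*x+c*y,z])
E
python3 - <<'E'
from h import *
cam=campose('top')
W=[onplane(cam,(x/5+205,y/5+157),.026)*1000 for x,y in [(68,155),(313,195),(268,437),(20,397)]]
print(fit([(80,80),(80,-80),(-80,-80),(-80,80)],W))
S=P2([.624,.0755],.044)
for nm,y in (('b2',-.05),('b1',-.145),('b3',-.24)):
  for flip in (1,-1):
    ok=[]
    for td in range(-45,91,15):
        R=ori(S.a,np.radians(td),flip)
        p=S.w(-.001,y,.0595)+R[:,0]*.0187
        q=r.inverse_kinematics(p,R); 
        q2=r.inverse_kinematics(p-R[:,0]*.1,R)
        ok.append((td,q is not None,q2 is not None))
    print(nm,flip,[f"{a}{'Y' if b else '-'}{'Y' if c else '-'}" for a,b,c in ok])
for T in [(.422,.028),(.425,-.125),(.407,-.341),(.40,.21)]:
  for flip in (1,-1):
    print(T,flip,[(td,[yd for yd in range(-60,61,30) if r.inverse_kinematics([*T,.02],ori(np.radians(yd),np.radians(td),flip)) is not None]) for td in (-60,-45,-30,-15,0,15,30)])
E
```

```text
(array([381.72681549, 295.51820286]), np.float64(-0.17024519743617555), array([[-1.71121477,  0.30448675],
       [-1.58281119, -0.51046191],
       [ 2.20490592, -0.36298717],
       [ 1.08912004,  0.56896234]]))
b2 1 ['-45Y-', '-30YY', '-15YY', '0YY', '15YY', '30YY', '45Y-', '60--', '75--', '90--']
b2 -1 ['-45Y-', '-30YY', '-15YY', '0YY', '15YY', '30YY', '45Y-', '60--', '75--', '90--']
b1 1 ['-45Y-', '-30YY', '-15YY', '0YY', '15YY', '30YY', '45Y-', '60--', '75--', '90Y-']
b1 -1 ['-45Y-', '-30YY', '-15YY', '0YY', '15YY', '30YY', '45Y-', '60--', '75--', '90--']
b3 1 ['-45Y-', '-30YY', '-15YY', '0YY', '15YY', '30YY', '45Y-', '60Y-', '75Y-', '90Y-']
b3 -1 ['-45Y-', '-30YY', '-15YY', '0YY', '15YY', '30YY', '45YY', '60Y-', '75Y-', '90Y-']
(0.422, 0.028) 1 [(-60, [-60, -30, 0, 30, 60]), (-45, [-60, -30, 0, 30, 60]), (-30, [-60, -30, 0, 30, 60]), (-15, [-60, -30, 0, 30, 60]), (0, [-60, -30, 0, 30, 60]), (15, [-60, -30, 30]), (30, [-60])]
(0.422, 0.028) -1 [(-60, [-60, -30, 0, 30, 60]), (-45, [-60, -30, 0, 30, 60]), (-30, [-60, -30, 0, 30, 60]), (-15, [-60, -30, 0, 30, 60]), (0, [-60, -30, 
[... 624 characters left out ...]
 (15, [-60, -30, 0, 30, 60]), (30, [-60, -30, 0, 30, 60])]
(0.407, -0.341) -1 [(-60, [-60, -30, 0, 30, 60]), (-45, [-60, -30, 0, 30, 60]), (-30, [-60, -30, 0, 30, 60]), (-15, [-60, -30, 0, 30, 60]), (0, [-60, -30, 0, 30, 60]), (15, [-60, -30, 0, 30, 60]), (30, [-30, 0, 30, 60])]
(0.4, 0.21) 1 [(-60, [-60, -30, 0, 30, 60]), (-45, [-60, -30, 0, 30, 60]), (-30, [-60, -30, 0, 30, 60]), (-15, [-60, -30, 0, 30, 60]), (0, [-60, -30, 0, 30, 60]), (15, [-60, -30, 0, 30, 60]), (30, [-60, -30])]
(0.4, 0.21) -1 [(-60, [-60, -30, 0, 30, 60]), (-45, [-60, -30, 0, 30, 60]), (-30, [-60, -30, 0, 30, 60]), (-15, [-60, -30, 0, 30, 60]), (0, [-60, -30, 0, 30, 60]), (15, [-60, -30, 0, 30, 60]), (30, [-60, -30])]
```

```bash
python3 - <<'E'
from h import *
for x,y,z in [(.52,-.05,.35),(.5,-.05,.3)]:
    try:
        r.move_to([x,y,z],ori(.044)); break
    except r.Unreachable as e: print(e)
st=r.read_state(); img=cams.snapshot('wrist'); np.save('st_b.npy',st,allow_pickle=True)
cv2.imwrite('pics/b_wrist.png',img); print(st['ee_pos'],st['time'])
cam=campose('wrist',st)
for t in tiles(img,cam,amin=200): print(*t)
E
```

```text
[ 0.52014297 -0.0489743   0.34983262] 2.6583
red [851.5 145.4] [80.2 30.6] 29.8 [412. 340.]
red [424.5  24.3] [82.4 48.5] 28.1 [370.  98.]
red [373.4 129.9] [58.8 35.5] -1.6 [448.  64.]
green [ 829.1 -162.1] [135.6  91.9] -6.3 [247. 327.]
green [656.9 309. ] [45.1 37.1] 34.5 [523. 250.]
green [659.7 236.1] [43.9 35.3] 30.9 [481. 250.]
green [654.  382.8] [50.9 41.9] 36.7 [567. 250.]
green [ 425.3 -124.8] [84.2 49.9] 19.1 [268.  93.]
yellow [ 407.9 -340.9] [83.2 47. ] 35.2 [118.  73.]
```

View pics/b_wrist.png

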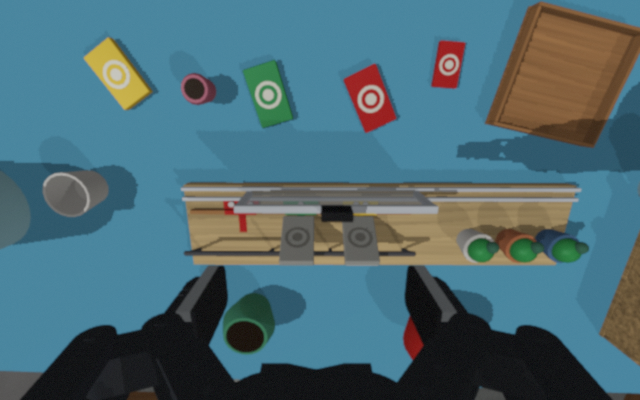

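The wrist view shows yellow (118,73), green (268,93), big red (370,98), the handle (337,212) and both grey tiles (297 and 360, about 238). I'll refine the stand and tray corners here.

```bash
python3 - <<'E'
from h import *
img=cv2.imread('pics/b_wrist.png')
a=cv2.resize(img[170:280,170:300],None,fx=5,fy=5,interpolation=cv2.INTER_CUBIC)
cv2.imwrite('pics/b_l.png',a)
a=cv2.resize(img[170:280,470:600],None,fx=5,fy=5,interpolation=cv2.INTER_CUBIC)
cv2.imwrite('pics/b_r.png',a)
E
```

```text
(no output)
```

View pics/b_l.png

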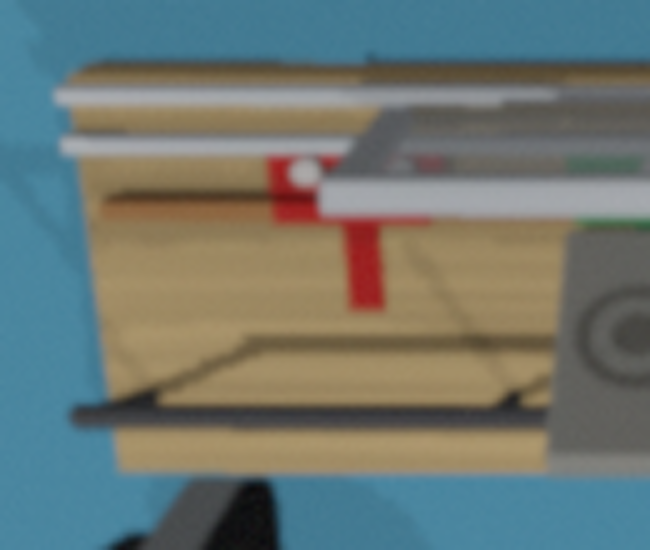

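View pics/b_r.png

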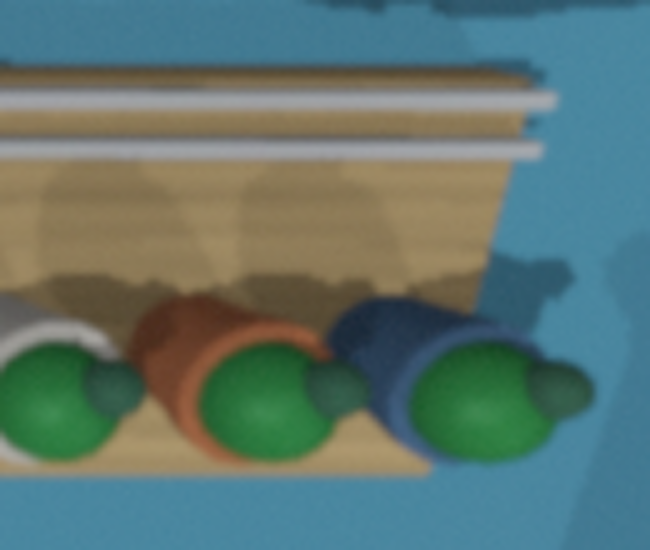

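```bash
python3 - <<'E'
from h import *
st=np.load('st_b.npy',allow_pickle=True).item(); cam=campose('wrist',st)
px=[(470+432/5,170+474/5),(170+118/5,170+472/5),(170+73/5,170+82/5),(470+528/5,170+82/5)]
W=[onplane(cam,p,.02)*1000 for p in px]
o,a,e=fit([(65,290),(65,-330),(-75,-330),(-75,290)],W); print(o,a,e)
S=P2(o/1000,a)
for nm,p in dict(h=S.w(-.062,-.145,.134),lip=S.w(-.030,-.32,.03),rail0=S.w(.0185,-.32,.074),rail1=S.w(.0185,.03,.074),b3=S.w(-.036,-.24,.03)).items(): print(nm,proj(cam,p).round(1))
hp=onplane(cam,(337,208),.134)
c,s=np.cos(a),np.sin(a); d=hp[:2]-S.o; print('handle in stand',c*d[0]+s*d[1],-s*d[0]+c*d[1])
img=cv2.imread('pics/b_wrist.png')
tr=[(541,3),(487,122),(597,146)]  # rim corners
W=[onplane(cam,p,.026) for p in tr]; print(np.round(W,4), np.linalg.norm(W[0]-W[1]),np.linalg.norm(W[2]-W[1]),'centre',(W[0]+W[2])/2)
E
```

```text
[625.80068024  75.06922741] 0.04547987531485964 [[-1.19665439 -0.13460982]
 [-1.56262158  0.18080881]
 [ 1.38938947  2.77326746]
 [ 1.3698865  -2.81946645]]
h [296.2 217.8]
lip [190.2 214.6]
rail0 [182.9 254.8]
rail1 [416.6 255. ]
b3 [240.4 211.1]
handle in stand -0.07465751610076207 -0.09506035635631956
[[0.2969 0.2334 0.026 ]
 [0.4487 0.1953 0.026 ]
 [0.4753 0.3663 0.026 ]] 0.15647002503492796 0.1730970043829243 centre [0.38612359 0.299875   0.026     ]
```

```bash
cat >> h.py <<'E'
S=P2([.6245,.0755],.0455)
def instand(p):
    c,s=np.cos(S.a),np.sin(S.a); d=np.asarray(p)[:2]-S.o; return np.array([c*d[0]+s*d[1],-s*d[0]+c*d[1]])
E
python3 - <<'E'
from h import *
st=np.load('st_b.npy',allow_pickle=True).item(); cam=campose('wrist',st)
for p in [(234.5,210),(437,210)]: print(instand(onplane(cam,p,.104)))
for p in [(321,208),(353,208),(321,219),(353,219)]: print(p,instand(onplane(cam,p,.134)),instand(onplane(cam,p,.104)))
img=cv2.imread('pics/b_wrist.png')
cv2.imwrite('pics/b_h.png',cv2.resize(img[180:260,230:450],None,fx=3.6,fy=3.6,interpolation=cv2.INTER_CUBIC))
E
```

```text
[-0.06086352 -0.22911524]
[-0.06099431  0.03904768]
(321, 208) [-0.07337028 -0.1150602 ] [-0.06370231 -0.11454762]
(353, 208) [-0.0733891  -0.07603808] [-0.0637227 -0.0722601]
(321, 219) [-0.05911182 -0.11498273] [-0.04825069 -0.11446366]
(353, 219) [-0.05913204 -0.07550683] [-0.04827261 -0.07168439]
```

View pics/b_h.png

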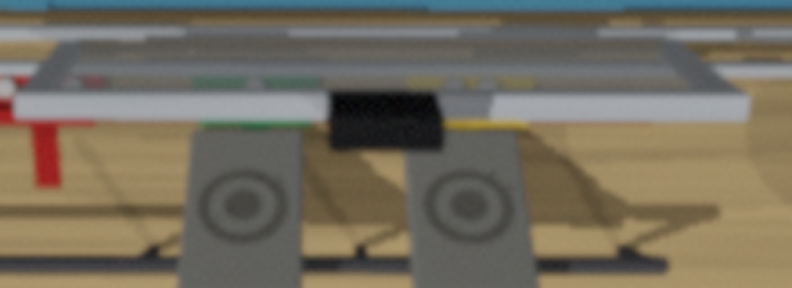

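```bash
python3 - <<'E'
from h import *
R=ori(S.a)
r.set_gripper(0.0)
r.move_to(S.w(-.062,-.16,.20),R)
print(r.move_linear(S.w(-.062,-.16,.114),feed=.15,until_force=15))
hit=r.move_linear(S.w(-.062,.135,.114),feed=.1,until_force=12)
st=r.read_state(); print(hit,instand(st['ee_pos']),st['contact_force'],st['time'])
r.move_linear(st['ee_pos']+(S.w(0,-.01,0)-S.w(0,0,0)),feed=.1)
r.move_linear(S.w(-.062,.09,.25),feed=.3)
st=r.read_state(); img=cams.snapshot('wrist'); cv2.imwrite('pics/c_wrist.png',img); np.save('st_c.npy',st,allow_pickle=True)
cv2.imwrite('pics/c_top.png',cams.snapshot('top')[90:240,200:480])
E
```

```text
False
True [-0.06213233  0.11220922] [ 1.11807055 -3.35976459  2.40279526] 7.2917
```

View pics/c_wrist.png

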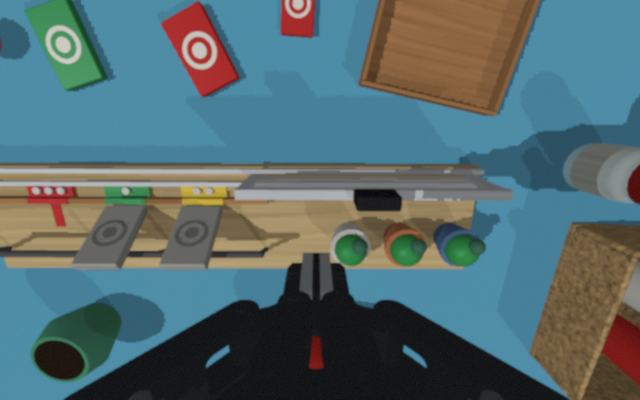

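The guard is open: the handle moved to (377,200) and the pusher stopped on the end stop. Next I'll check the grey tiles' centres by ray against the nominal rest points, then grasp.

```bash
cat >> h.py <<'E'
r30=np.radians(30)
def tcp_for(c,R,d): return np.asarray(c)+R[:,0]*d   # tile centre lies d behind TCP along tool x
E
python3 - <<'E'
from h import *
st=np.load('st_b.npy',allow_pickle=True).item(); cam=campose('wrist',st)
print([proj(cam,S.w(-.0062,y,.0625)).round(1) for y in (-.05,-.145)], 'seen (359.7,238) (297,238)')
R=ori(S.a,r30)
c=S.w(-.001,-.05,.0595); g=tcp_for(c,R,.011)
r.set_gripper(.07)
r.move_to(g-R[:,0]*.10,R)
print(r.move_linear(g,feed=.12,until_force=15), r.read_state()['contact_force'])
r.set_gripper(.03,40); st=r.read_state(); print(st['width'],st['contact_force'],st['time'])
r.move_linear(g+[-.0,0,.09],feed=.1)
st=r.read_state(); print(st['width'],st['contact_force']); cv2.imwrite('pics/d_w.png',cams.snapshot('wrist')); cv2.imwrite('pics/d_s.png',cams.snapshot('scene')[100:330,200:480])
E
```

```text
[array([363.2, 235.9]), array([300.2, 235.9])] seen (359.7,238) (297,238)
False [ 0.04436561 -0.17189844  0.01214482]
0.04909550767940468 [-4.00174696 -0.96374484  5.65099678] 11.1833
0.049214268815365794 [-0.41668154  0.37332177 -1.02463334]
```

View pics/d_w.png

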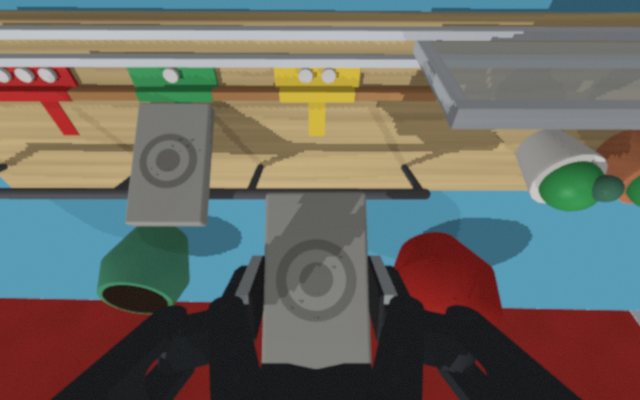

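View pics/d_s.png

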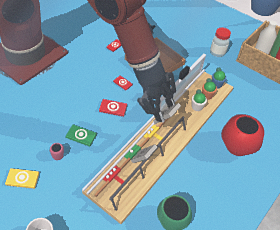

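The wrist image shows the grey tile held squarely at about (317,280), clear of the rail. Next it goes to the tray.

```bash
cat > lay.py <<'E'
from h import *
def lay(d=.011):
    st=r.read_state(); p=st['ee_pos'].copy() if hasattr(st['ee_pos'],'copy') else np.array(st['ee_pos'])
    p[2]=.25; r.move_linear(p,feed=.25)
    R=ori(-.17,-r30)
    c=np.array([.385,.298,.10])
    r.move_to(tcp_for(c+[0,0,.08],R,d),R)
    r.move_linear(tcp_for(c,R,d),feed=.2)
    c[2]=.012
    hit=r.move_linear(tcp_for(c,R,d),feed=.05,until_force=4)
    st=r.read_state(); print('hit',hit,'centre z',st['ee_pos'][2]-R[2,0]*d,st['contact_force'])
    r.set_gripper(.068); r.dwell(.2)
    st=r.read_state()
    r.move_linear(st['ee_pos']-R[:,0]*.12,feed=.2)
    print(r.read_state()['time'])
E
python3 - <<'E'
from lay import *
lay()
cv2.imwrite('pics/e_w.png',cams.snapshot('wrist'))
E
```

```text
hit True centre z 0.015997978956756906 [1.35761975 0.17617412 6.62268142]
17.775
```

View pics/e_w.png

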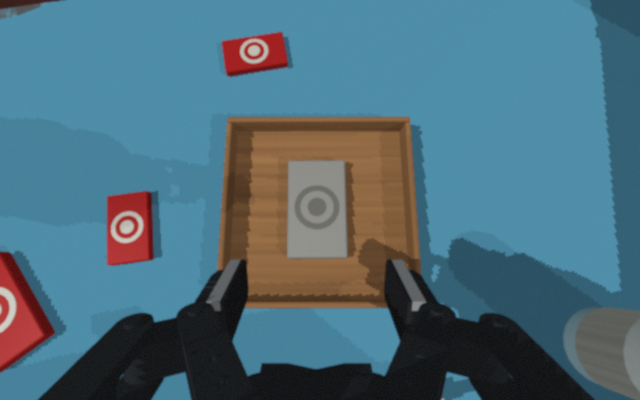

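The first grey tile lies flat in the middle of the tray at (317,208). Now the second.

```bash
python3 - <<'E'
from lay import *
R=ori(S.a,r30)
c=S.w(-.001,-.145,.0595); g=tcp_for(c,R,.011)
st=r.read_state(); p=np.array(st['ee_pos']); p[2]=max(p[2],.25); r.move_linear(p,feed=.3)
r.move_to(g-R[:,0]*.10,R)
print(r.move_linear(g,feed=.12,until_force=15))
r.set_gripper(.03,40); st=r.read_state(); print(st['width'],st['time'])
r.move_linear(g+[0,0,.09],feed=.1); print(r.read_state()['width'])
lay()
cv2.imwrite('pics/f_w.png',cams.snapshot('wrist'))
# view pose
st=r.read_state()
r.move_to([.5,-.12,.33],ori(S.a)); st=r.read_state(); img=cams.snapshot('wrist'); cv2.imwrite('pics/f_w2.png',img)
cam=campose('wrist',st)
for t in tiles(img,cam,amin=300): print(*t)
E
```

```text
Traceback (most recent call last):
bench.Unreachable: the arm cannot follow that straight line within its joint ranges
```

```bash
python3 - <<'E'
from h import *
R=ori(S.a,r30)
g=tcp_for(S.w(-.001,-.145,.0595),R,.011)
print(np.round(r.read_state()['qpos'],2), r.read_state()['time'],r.read_state()['ee_pos'])
for k in np.linspace(.10,0,6):
    q=r.inverse_kinematics(g-R[:,0]*k,R); print(round(k,2),None if q is None else np.round(q,2))
E
```

```text
[-1.26 -0.28  1.25  2.22  0.45  0.52  1.34] 19.9167 [ 0.58595925 -0.07121223  0.13696149]
0.1 [-1.26 -0.28  1.25  2.22  0.45  0.52  1.34]
0.08 [-1.27 -0.06  1.37  2.22 -0.05  0.42  1.77]
0.06 [-0.52  0.07  0.63  2.2  -0.3   0.38  1.96]
0.04 [-0.52  0.13  0.63  2.19 -0.43  0.35  2.08]
0.02 [-0.33  0.18  0.43  2.17 -0.45  0.32  2.09]
0.0 [-0.32  0.23  0.43  2.16 -0.57  0.29  2.2 ]
```

```bash
python3 - <<'E'
from lay import *
R=ori(S.a,r30)
g=tcp_for(S.w(-.001,-.145,.0595),R,.011)
p=np.array(r.read_state()['ee_pos']); p[2]=.25
try: r.move_linear(p,feed=.3)
except r.Unreachable: print('up no')
r.move_to(g+[-.02,0,.12],ori(S.a,0.1)); print(np.round(r.read_state()['qpos'],2))
r.move_to(g+[0,0,.10],R); print(np.round(r.read_state()['qpos'],2))
print(r.move_linear(g,feed=.12,until_force=15))
r.set_gripper(.03,40); st=r.read_state(); print(st['width'],st['time'])
r.move_linear(g+[0,0,.09],feed=.1); print(r.read_state()['width'],r.read_state()['time'])
E
```

```text
[-0.81  0.39  1.07  1.75 -0.4   1.13  1.99]
[-1.05  0.09  1.19  2.1  -0.34  0.51  1.99]
False
0.04907189427466421 23.4167
0.04923130199959833 24.4667
```

```bash
python3 - <<'E'
from lay import *
lay()
cv2.imwrite('pics/f_w.png',cams.snapshot('wrist'))
r.move_to([.5,-.12,.33],ori(S.a)); st=r.read_state(); img=cams.snapshot('wrist'); cv2.imwrite('pics/f_w2.png',img)
print(np.round(st['qpos'],2),st['time'])
cam=campose('wrist',st)
for t in tiles(img,cam,amin=300): print(*t)
E
```

```text
hit True centre z 0.02455057590291921 [0.18693144 0.76383906 2.31415629]
30.3417
[-0.88 -0.03  1.03  1.67  0.03  1.49  1.76] 32.0833
red [ 617.3 -167.8] [54.2 50.2] 90.0 [283. 230.]
red [424.2  23.5] [82.5 49.5] 28.3 [419. 115.]
red [373.2 128.7] [58.5 36.5] -1.4 [500.  81.]
green [ 821.1 -155.5] [114.2  92.9] -4.7 [289. 338.]
green [660.9 321. ] [49.7 38.3] 36.6 [575. 271.]
green [662.8 249. ] [49.2 37.1] 50.1 [531. 271.]
green [658.  394.5] [55.4 43.6] 37.2 [619. 272.]
green [612.2 -69.9] [54.3 47. ] -87.2 [344. 230.]
green [ 425.2 -125.3] [84.  49.4] 18.9 [315. 110.]
yellow [609.3  26.9] [57.5 50.5] -87.2 [405. 231.]
yellow [ 407.8 -341.1] [83.1 47.1] 35.2 [160.  90.]
```

View pics/f_w.png

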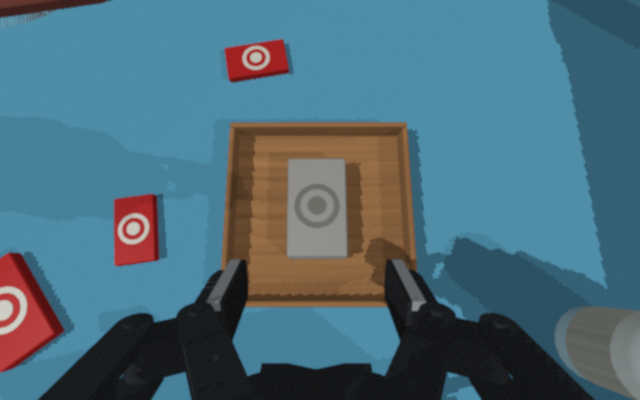

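View pics/f_w2.png

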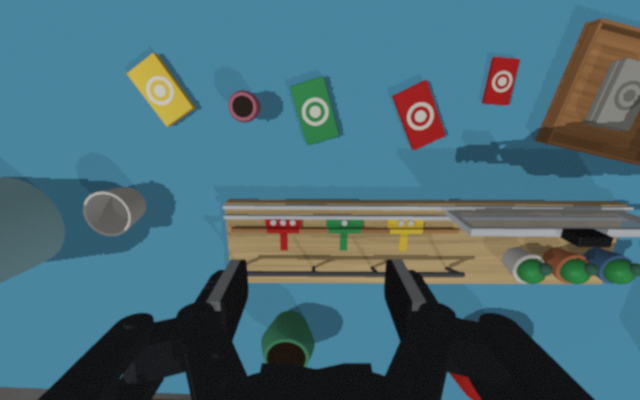

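Both greys are stacked flat in the tray and all the tiles are where they were. Next I'll plan green and check reach before grasping.

```bash
cat > place.py <<'E'
from h import *
import json
TG,TP=np.radians(-31),np.radians(32)
def look(color,pos=(.5,-.12,.33),save=None):
    r.move_to(pos,ori(S.a)); st=r.read_state(); img=cams.snapshot('wrist')
    if save: cv2.imwrite(save,img)
    return [t for t in tiles(img,campose('wrist',st),amin=300) if t[0]==color and 75<t[2][0]<92 and 42<t[2][1]<58]
def poses(c,yaw,by):
    Rg=ori(yaw,TG); cw=np.array([np.cos(yaw),np.sin(yaw),0])
    g=np.array([c[0],c[1],.004])-cw*.005
    off=Rg.T@(np.array([c[0],c[1],.006])-g); off[1]=0
    Rp=ori(S.a,TP); e=TP-TG
    tc=S.w(-.020+.0425*np.cos(e),by,.0235+.0425*np.sin(e))
    return Rg,g,Rp,tc-Rp@off
def grasp(c,yaw,open_=.062):
    Rg,g,_,_=poses(c,yaw,0)
    r.set_gripper(open_)
    r.move_to(g+[0,0,.10],Rg)
    r.move_linear(g+[0,0,.025],feed=.2)
    hit=r.move_linear(g,feed=.04,until_force=5)
    st=r.read_state(); print('down',hit,st['ee_pos'][2],st['contact_force'])
    if hit: r.move_linear(np.array(st['ee_pos'])+[0,0,.0015],feed=.03)
    zg=r.read_state()['ee_pos'][2]
    r.set_gripper(.03,50); st=r.read_state(); print('w',st['width'],st['contact_force'])
    r.move_linear(np.array(st['ee_pos'])+[0,0,.12],feed=.15)
    print('w',r.read_state()['width'],r.read_state()['time']); return zg
def put(c,yaw,by,zg):
    _,g,Rp,p=poses(c,yaw,by)
    off=np.array([0,0,zg-g[2]]); Rg=ori(yaw,TG)
    p=p+Rp@(Rg.T@off)
    q=np.array(r.read_state()['ee_pos'])
    r.move_to(p+[-.04,0,.17],ori(S.a,0.1))
    r.move_to(p+[0,0,.09],Rp)
    r.move_linear(p+[0,0,.012],feed=.12)
    hit=r.move_linear(p-[0,0,.006],feed=.03,until_force=3)
    st=r.read_state(); print('put hit',hit,np.array(st['ee_pos'])-p,st['contact_force'])
    return p
def release():
    r.set_gripper(.064); r.dwell(.3)
    p=np.array(r.read_state()['ee_pos'])
    r.move_linear(p+[0,0,.10],feed=.12); print(r.read_state()['time'])
E
python3 - <<'E'
from place import *
for c,yd,by in [((.4252,-.1253),18.9,-.145),((.4078,-.3411),35.2,-.05),((.4242,.0235),28.3,-.24)]:
    Rg,g,Rp,p=poses(c,np.radians(yd),by)
    print(c,[r.inverse_kinematics(x,R_) is not None for x,R_ in ((g,Rg),(g+[0,0,.1],Rg),(p+[0,0,.09],Rp),(p+[0,0,.05],Rp),(p,Rp))], instand(p),p[2])
cam=campose('top'); print(onplane(cam,(400,202),.04))
E
```

```text
(0.4252, -0.1253) [True, True, True, True, True] [-0.00119334 -0.145     ] 0.05600476365758471
(0.4078, -0.3411) [True, True, True, True, True] [-0.00119334 -0.05      ] 0.05600476365758468
(0.4242, 0.0235) [True, True, True, True, True] [-0.00119334 -0.24      ] 0.056004763657584715
[ 0.42225402 -0.21724359  0.04      ]
```

```bash
python3 - <<'E'
from place import *
c,yd,by=(.4252,-.1253),18.9,-.145
zg=grasp(c,np.radians(yd)); json.dump(zg,open('zg.json','w'))
cv2.imwrite('pics/g_w.png',cams.snapshot('wrist')); cv2.imwrite('pics/g_s.png',cv2.resize(cams.snapshot('scene')[100:330,180:480],None,fx=2.5,fy=2.5))
E
```

```text
down False 0.00404634185052203 [-0.33812229  0.003792   -0.45114859]
w 0.04785783902561977 [0.16902209 0.8777415  5.96038295]
w 0.04831680099855415 35.8333
```

View pics/g_w.png

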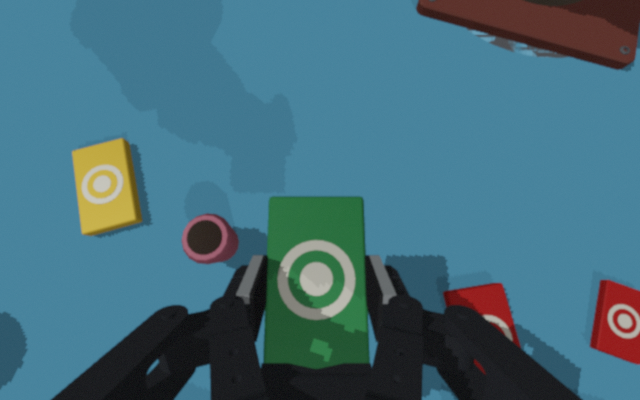

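View pics/g_s.png

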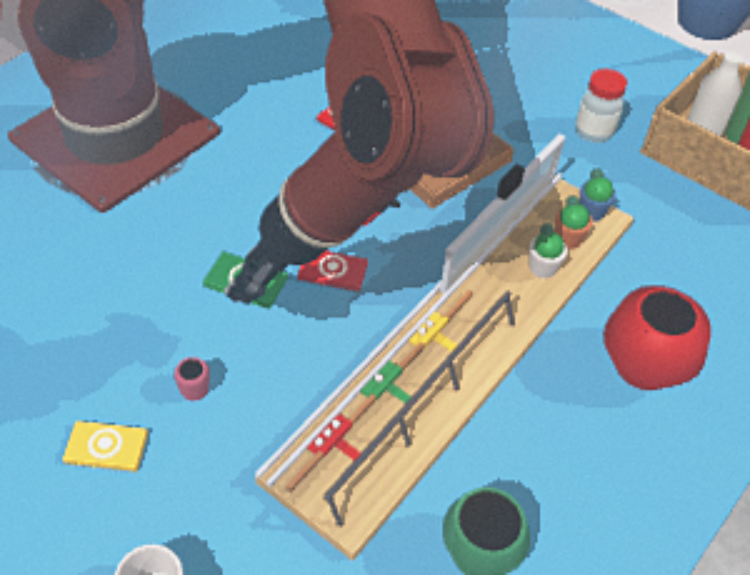

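Green is held level, centred in the jaws. Next I'll place it.

```bash
python3 - <<'E'
from place import *
c,yd,by=(.4252,-.1253),18.9,-.145
zg=json.load(open('zg.json'))
put(c,np.radians(yd),by,zg); print(r.read_state()['time'])
cv2.imwrite('pics/h_w.png',cams.snapshot('wrist')); cv2.imwrite('pics/h_s.png',cv2.resize(cams.snapshot('scene')[190:310,270:400],None,fx=5,fy=5))
E
```

```text
put hit True [ 0.00098368  0.000617   -0.00104632] [-1.30337122  0.80552322  5.67781783]
38.8583
```

View pics/h_w.png

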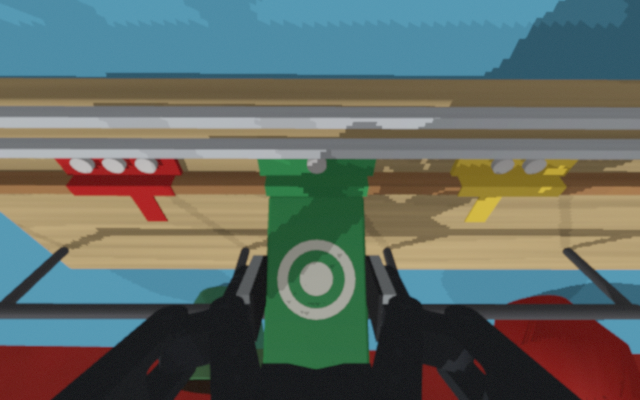

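View pics/h_s.png

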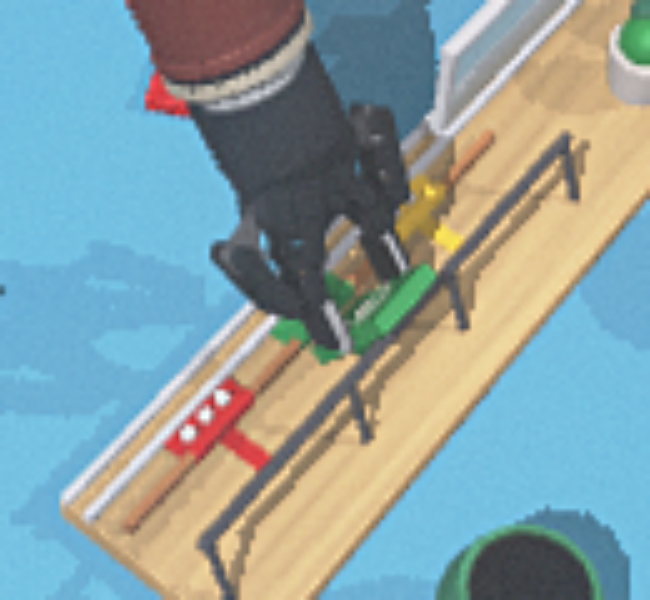

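Contact came at the board height, with green centred on its plate at (317,170) and its foot behind the lip. I'll release it.

```bash
python3 - <<'E'
from place import *
release()
cv2.imwrite('pics/i_w.png',cams.snapshot('wrist')); cv2.imwrite('pics/i_s.png',cv2.resize(cams.snapshot('scene')[190:310,270:400],None,fx=5,fy=5))
t=look('yellow',(.5,-.2,.33),'pics/i_w2.png'); print(t)
E
```

```text
41.0
[('yellow', array([ 407.8, -341.5]), array([83. , 47.4]), 35.4, array([218.,  93.]))]
```

View pics/i_w.png

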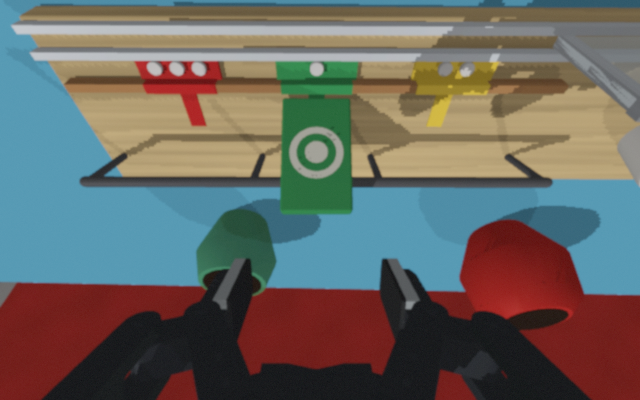

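View pics/i_s.png

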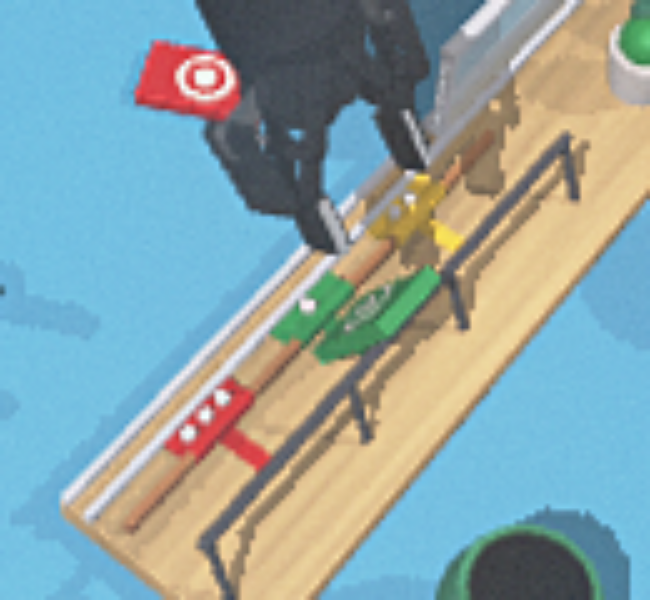

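View pics/i_w2.png

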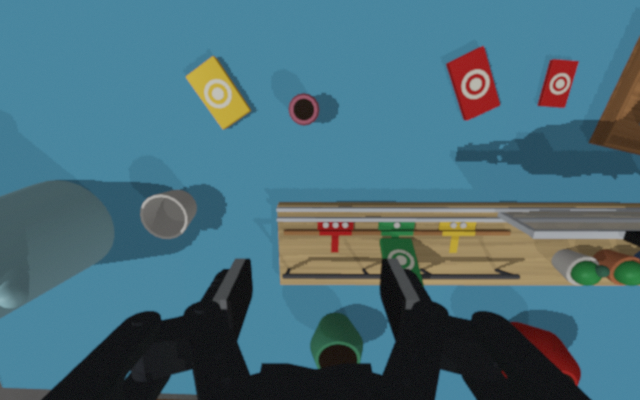

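Green leans square in its place with its ring at (317,152) in the wrist view. Yellow has not moved, so I'll take it next.

```bash
sed -i 's/g=np.array(\[c\[0\],c\[1\],.004\])/g=np.array([c[0],c[1],.005])/' place.py; python3 - <<'E'
from place import *
c,yd,by=(.4078,-.3415),35.4,-.05
zg=grasp(c,np.radians(yd),.066); json.dump(zg,open('zg.json','w'))
cv2.imwrite('pics/j_w.png',cams.snapshot('wrist'))
put(c,np.radians(yd),by,zg); print(r.read_state()['time'])
cv2.imwrite('pics/k_w.png',cams.snapshot('wrist'))
E
```

```text
down False 0.005043447567653264 [-0.32956679 -0.48740425  0.00156205]
w 0.04810900727748888 [-0.57921286  2.13801877  4.66895108]
w 0.04823036605721644 45.9917
put hit True [ 0.00078291  0.00026496 -0.00084129] [-0.73850571  0.5337521   3.75796248]
49.6
```

View pics/j_w.png

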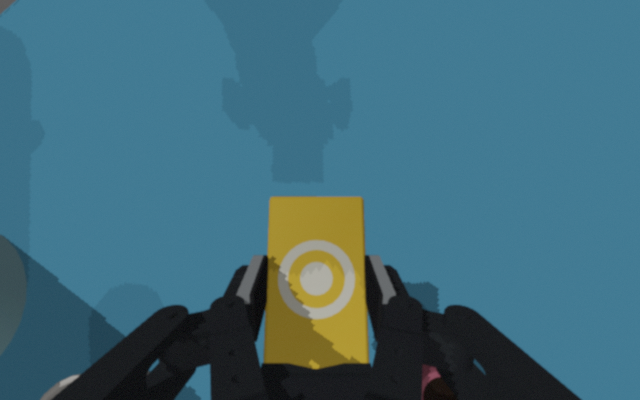

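View pics/k_w.png

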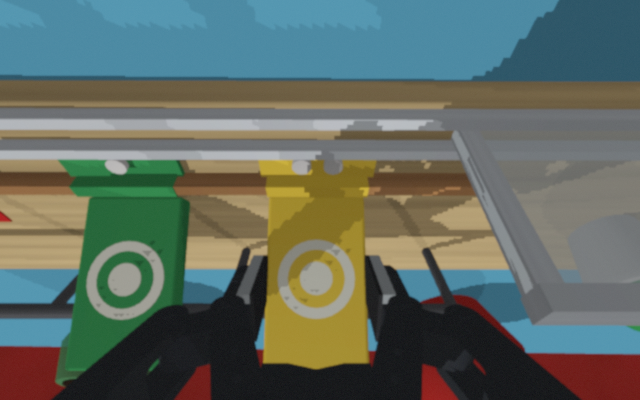

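Yellow sits on its plate at (317,175), with green still at (125,280). I'll release yellow and look for red.

```bash
python3 - <<'E'
from place import *
release()
cv2.imwrite('pics/l_w.png',cams.snapshot('wrist'))
t=look('red',(.5,-.05,.33),'pics/l_w2.png'); print(t,r.read_state()['time'])
E
```

```text
51.2333
[('red', array([379.5,  13.1]), array([82.6, 48.8]), 28.2, array([367.,  78.]))] 52.3167
```

View pics/l_w.png

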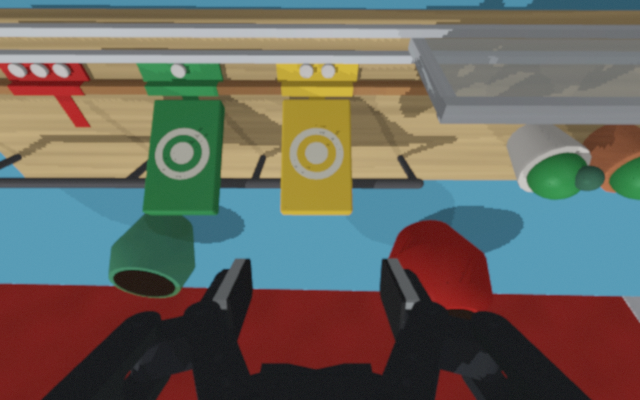

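View pics/l_w2.png

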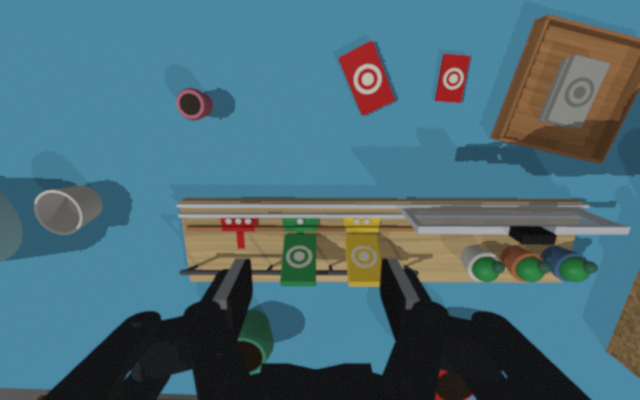

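Yellow leans well. The red tile has been knocked about 45 mm aside and now lies at world (0.3795, 0.013), 28°, so I'll go by the new pose.

```bash
python3 - <<'E'
from place import *
c,yd,by=(.3795,.0131),28.2,-.24
Rg,g,Rp,p=poses(c,np.radians(yd),by)
print([r.inverse_kinematics(x,R_) is not None for x,R_ in ((g,Rg),(g+[0,0,.1],Rg),(g+[0,0,.125],Rg))])
zg=grasp(c,np.radians(yd),.066); json.dump(zg,open('zg.json','w'))
cv2.imwrite('pics/m_w.png',cams.snapshot('wrist'))
put(c,np.radians(yd),by,zg); print(r.read_state()['time'])
cv2.imwrite('pics/n_w.png',cams.snapshot('wrist'))
E
```

```text
[True, True, True]
down False 0.005008674693670008 [ 0.37523223 -0.31570183 -0.49278028]
w 0.04797690453281805 [ 0.00656133 -0.31871375  4.05642116]
w 0.048104364778816265 56.125
put hit True [ 0.0009774   0.0003804  -0.00096998] [0.23086652 1.0152888  4.63867999]
59.3833
```

View pics/m_w.png

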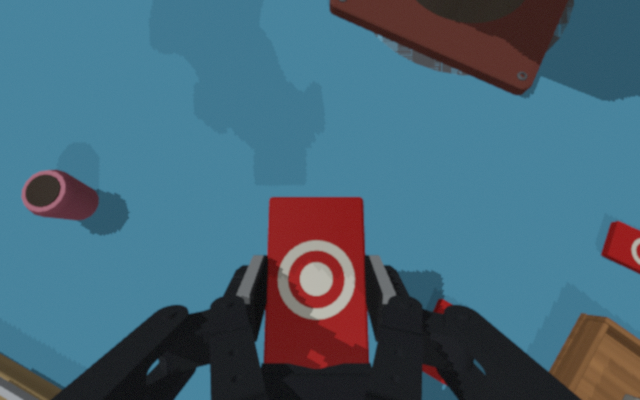

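View pics/n_w.png

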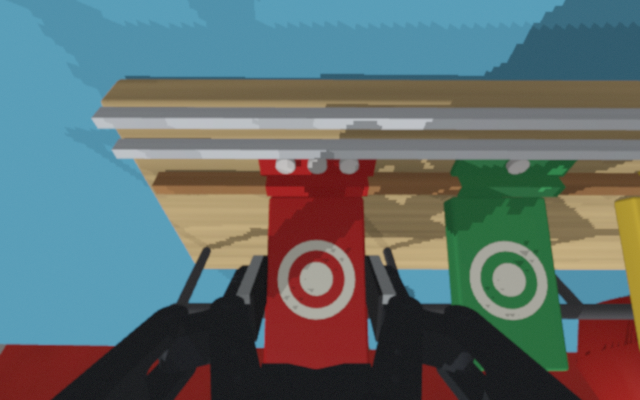

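Red sits behind the lip on the three-stud plate at (317,170). I'll release it, check all three, then shut the guard.

```bash
python3 - <<'E'
from place import *
release()
r.move_to([.5,-.08,.33],ori(S.a)); st=r.read_state(); img=cams.snapshot('wrist'); cv2.imwrite('pics/o_w.png',img)
cam=campose('wrist',st)
# ring centre on front face lies 6 mm out from tile centre
for nm,y in (('red',-.24),('green',-.145),('yellow',-.05)): print(nm,proj(cam,S.w(-.001-.0052,y,.0595+.003)).round(1))
cv2.imwrite('pics/o_c.png',cv2.resize(img[200:300,180:400],None,fx=3.6,fy=3.6,interpolation=cv2.INTER_CUBIC))
r.set_gripper(0.0)
E
```

```text
61.0167
red [254.9 255.2]
green [319.9 255.2]
yellow [384.8 255.3]
```

View pics/o_c.png

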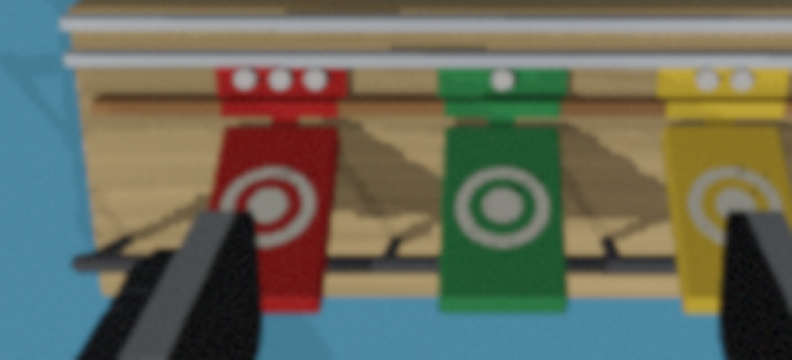

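The ring centres are at (255,257), (319,257) and (384,257), within 2 px (about 2 mm) of the predicted rest points. Now I'll shut the guard.

```bash
python3 - <<'E'
from h import *
R=ori(S.a)
r.move_to(S.w(-.062,.21,.22),R)
print(r.move_linear(S.w(-.062,.21,.114),feed=.15,until_force=15))
hit=r.move_linear(S.w(-.062,-.125,.114),feed=.1,until_force=12)
st=r.read_state(); print(hit,instand(st['ee_pos']),st['contact_force'],st['time'])
r.move_linear(st['ee_pos']+(S.w(0,.012,0)-S.w(0,0,0)),feed=.1)
p=np.array(r.read_state()['ee_pos']); p[2]=.25; r.move_linear(p,feed=.2)
r.move_to([.5,-.08,.34],R); st=r.read_state(); img=cams.snapshot('wrist'); cv2.imwrite('pics/p_w.png',img)
cv2.imwrite('pics/p_s.png',cv2.resize(cams.snapshot('scene')[110:350,180:480],None,fx=2.5,fy=2.5)); cam=campose('wrist',st)
print(proj(cam,S.w(-.062,-.145,.134)),proj(cam,S.w(-.062,-.28,.104)),proj(cam,S.w(-.062,-.01,.104)))
E
```

```text
False
True [-0.06225003 -0.110486  ] [0.68867401 3.15196925 2.72764071] 67.7583
[320.86406729 236.55980905] [217.6693376 227.5265067] [423.33988729 227.5571553 ]
```

View pics/p_w.png

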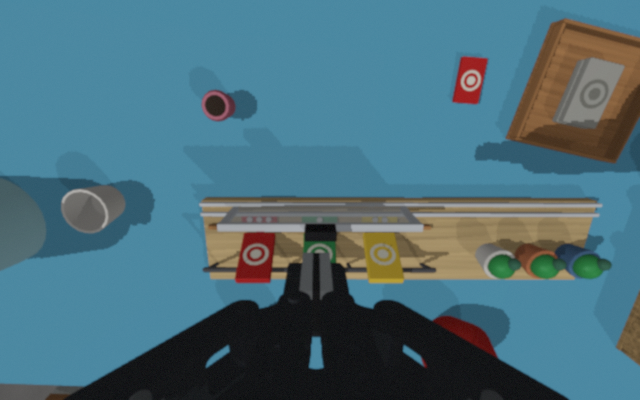

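View pics/p_s.png

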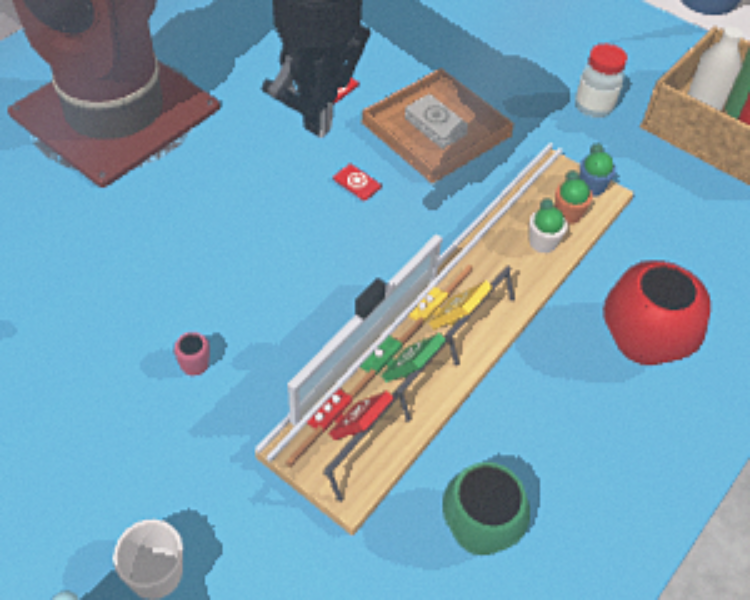

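The guard ends are at 218 and 423, as predicted for fully shut (217.7 and 423.3). All three tiles lean, the greys are in the tray and the bystanders are in place, so I'm handing in.

```bash
python3 - <<'E'
from h import *
r.dwell(.3); print(r.read_state()['contact_force'],r.read_state()['time']); r.close_job()
E
```

```text
[-0.55715106 -0.27011011  0.44164408] 69.8333
the job is handed in; nothing more can be done
```

I changed the display and handed the job in at about 70 s of the 210 s allowed. The hand-in reports no verdict.

- **What I did:** I slid the guard open to its stop and stacked the two grey tiles flat in the tray. Then I leaned green, yellow and red at their own places in that order, and slid the guard shut. The large red tile had been knocked about 45 mm aside during the run, so I picked it up from its new position.
- **Tile positions:** after release, the ring centres of all three tiles were within about 2 px (roughly 2 mm) of the predicted rest points, and the tiles looked square in their places. I did not measure their lean and squareness as angles.
- **Guard and surroundings:** the pusher met the guard's stop where expected, and both guard ends matched the predicted shut position in the image. The pink pot, cup and jar showed no visible shift, and the last force reading was under 1 N with the arm clear.
- **What disagreed:** the fixed top and scene cameras placed the stand about 8 mm apart, so I used the wrist camera's position, which lay between the two. One straight approach to the second grey tile was refused as unreachable; I came down from above instead.

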